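# Make up two science-lesson kits

### The job

Make up two kits for the next science lesson from the stock on the bench: the floating-and-sinking kit, beaker and brass hooked mass, in the tray with two compartments, and the microscope kit, dropper bottle, slide jar and specimen pot, in the tray with three. Stand each thing upright on the floor of a compartment of its own (within a tray any will do), setting it down gently rather than dropping it, and let go. The flask, the stack of Petri dishes and the mortar are not wanted: leave them standing where they are.

Things in the scene. Friction and masses are not known exactly. Their poses are not given: they have to be found in the camera images.
- beaker_mid (a point): Small open white plastic beaker, round and straight-sided, 50 mm across (53 at the rim) and 70 mm high, wall 2.5 mm, 50 g, with dark graduation marks. Its point is its centre, half-way up, 35 mm above its foot; its z axis points up. Starts standing upright on the bench.
- mass_mid (a point): Solid brass hooked mass: a plain cylinder 36 mm across and 52 mm high, with a short cone and a small wire hook on top, 85 mm high in all, about 500 g. Its point is its centre, half-way up, 42.5 mm above its foot; its z axis points up. Starts standing upright on the bench.
- dropper_mid (a point): Dropper bottle of brown glass with a white paper band: round body 34 mm across up to 50 mm above its foot, then a narrowing shoulder, a black collar 23 mm across and a small reddish rubber teat, 87 mm high in all, 70 g. Its point is its centre, half-way up, 43.5 mm above its foot; its z axis points up. Starts standing upright on the bench.
- slides_mid (a point): Square white slide jar, open on top, with five glass microscope slides standing in it (part of it): body 38 mm square (its faces along its x and y axes) between a 44 mm square foot 6 mm thick and the rim 70 mm up (rim bead 42 mm square, its last 3 mm); with the slides 80 mm high, 100 g. Its point is its centre, half-way up, 40 mm above its foot; its z axis points up. Starts standing upright on the bench, at any yaw.
- pot_mid (a point): Closed round specimen pot: clear body 44 mm across and 52 mm high with a brown specimen inside, white ribbed lid 47 mm across and 12 mm thick; 64 mm high in all, 75 g. Its point is its centre, half-way up, 32 mm above its foot; its z axis points up. Starts standing upright on the bench.
- tray_two: The short kit tray, light grey plastic, with TWO square compartments in a row; 149 x 76 mm, fixed to the bench. Its origin is the centre of its underside; x runs along the row, z up. Compartments are 70 x 70 mm inside, centred at x = -36.5 and +36.5 mm, y = 0; floor 3 mm thick, walls and divider 3 mm thick and 22 mm high from the bench. It stands on the left or the right of the stock, its row pointing roughly away from the robot.
- tray_three: The long kit tray, of the same plastic, with THREE square compartments in a row; 222 x 76 mm, fixed to the bench. Its origin is the centre of its underside; x runs along the row, z up. Compartments are 70 x 70 mm inside, centred at x = -73, 0 and +73 mm, y = 0; floor 3 mm thick, walls and dividers 3 mm thick and 22 mm high from the bench. It stands on the other side of the stock.
- flask_mid (a point): Bystander among the stock, not part of a kit: small glass conical flask with a brown rubber stopper, 51 mm across at the foot, 90 mm high, loose. Its point is its centre, half-way up, 45 mm above its foot; its z axis points up. 
- petri_mid (a point): Bystander among the stock, not part of a kit: a stack of four clear Petri dishes with yellowish jelly in them, 60 mm across, 52 mm high, loose, moves as one. Its point is its centre, half-way up, 26 mm above its foot; its z axis points up. 
- mortar_mid (a point): Bystander among the stock, not part of a kit: small white porcelain mortar (open bowl), 64 mm across at the rim, 38 mm high, loose. Its point is on its axis, 19 mm above its foot. 
Not all that is in view belongs to the job. There is more than one size of the part that bears dropper_mid; the job needs the smallest.

How it is judged:
By the outcome, as a careful person would: the job done as asked, in the order asked, and still so for the second after the job is handed in, with the robot touching nothing.
It also fails if it takes over 144 s, if anything falls off the work surface, if the arm or the gripper's body presses on something with over 40 N, if the wrist force passes 120 N, or if a joint passes its speed limit or range.

### The arm

A 6-joint arm with a two-finger parallel gripper is mounted at the origin on the work surface. World frame = base frame: x ahead of the robot, y to its left, z up, the work surface at z = 0. Lengths are in m, angles in degrees, forces in N, time in s.
With the tool pointing down it reaches from about 0.3 to 0.75 m from the base axis. Payload 8.5 kg.
Tool frame: the origin (TCP) lies on the centre line of the jaws, within the pads' length; the fingertips stand 19 mm ahead of it and the grasp point (between the pads) is the TCP (env.tcp_to_tips is the z of the fingertips in the tool frame, in m); z points along the fingers, y is the line along which they close (so a half turn about z gives the same grasp; the last joint's range is limited). The gripper opens to 85 mm and grips with 20 to 120 N. Pads are 22 mm wide; open, the fingers measure 114 mm over their backs; the gripper's body (76 mm by 85 mm) begins 54 mm behind the grasp point. The pads swing forward as they close: fully open they stand 13 mm farther back than shut.
Start: joints at [52.695, 21.807, 74.336, -0, 83.858, -12.336], TCP at [0.232, 0.499, 0.25] pointing down, gripper open.
Joint ranges: [-178.18, 178.18], [-50.72, 133.34], [12.68, 142.11], [-81.47, 261.47], [9.98, 163.14], [-165.26, 165.26]. Speed limits (degrees/s): [136.94, 136.94, 180, 180, 180, 180].

### API

Orientations are given as a 3x3 rotation matrix whose columns are the frame's x, y, z axes.
In Python, from rig import env gives the robot as it stands.
- The arm moves only by the tool servo_tool, never from a script. Its argument "steps" is a list of rows, each an object of numbers: "tx", "ty", "tz": the shift along the world's x, y, z in cm; "yaw": the turn about the world's z in degrees; "claw": the finger opening in cm, from 0 to 8.54. In form: [{"tx": .., "ty": .., "tz": .., "yaw": .., "claw": ..}, ...]. A call has 1 to 20 rows; each row shifts and turns the commanded pose from where the row before left it; what a row does not reach is not made up. A row lasts 1/10 s, in which the tool goes at most 50 mm and 8.59 degrees, less where a joint would pass 70% of its speed; a pose out of reach is approached as far as the arm can. A call with a gripper value outside its range is refused whole. The fingers move at their own pace and stop on an object; "newtons" is the grip in N (left out, the last holds). Time passes only in rows, so rows that do not move let the fingers close. It gives the time, the measured TCP pose, the force, the opening and the grip force at its end, in the units of the state.
- env.observe(): the state, without advancing time (a new reading comes with each control period).
- env.get_image(name): name is "scene" or "top"; returns (picture, depth): 420x560x3 uint8, red, green, blue; 420x560 float32, m along the optical axis (not along the pixel's ray), 0 where there is no reading.
- env.camera_model(name): a dict with "fovy" (degrees; the focal length in pixels is half the picture's height over the tangent of half this angle, whatever the lens; pixels are square), "cx", "cy" (the principal point, pixels), "dist_coeffs" ([k1, k2, p1, p2, k3] as OpenCV has them; the pictures are not rectified), "T" (4x4, takes a point from camera to world coordinates). Camera axes: x right, y down, z forward; pixel columns grow to the right and rows downward; lengths in m; the calibration is good to about 2 mm. A picture is of the moment at which its call begins. camera_model takes no time and is no camera call.
- env.close_job(): hands the job in; it is judged then, once.
The state is a dict: "time_s": time; "q": joint angles; "qvel": joint speeds; "joint_efforts": joint torques, N m; "position": TCP position; "tool_rot": TCP orientation; "ft_force": force on the tool from outside, world axes, zero at the start; "wrist_torque": the same for the moment, N m; "grip_width": finger opening in m; "gripper_force": force on a finger pad.
Only numpy, scipy, OpenCV 4.12 (cv2) and the standard library are available. Lean on these libraries where they do the work, as an engineer would, in place of code of your own. Each camera call takes 0.05 s, during which the arm holds its last target. There are 200 camera calls.

## Working session

There is one attempt and no reset: what is moved stays moved. The work goes in short steps, Python scripts to look and compute and a tool call to move; the robot and the scene stay as the last step left them, time stands still between calls to the robot, and variables do not carry over. Pictures are saved under pics/ and viewed, at most 14 in all, crops included, and the job is handed in when it is done.

Besides the shell and the picture viewer there is one more tool, called after "Emit:" as name(argument=value, ...) on one line, values as JSON. servo_tool: Moves the arm, as the interface text tells. Its arguments: {"type":"object","properties":{"steps":{"type":"array"},"newtons":{"type":"number"}},"required":["steps"]}

```bash
mkdir -p pics; cat > h.py <<'E'
from rig import env
import numpy as np, cv2
def cam(n):
    m=env.camera_model(n); f=210/np.tan(np.radians(m["fovy"]/2))
    return np.array([[f,0,m["cx"]],[0,f,m["cy"]],[0,0,1.]]),np.array(m["dist_coeffs"],float),np.array(m["T"])
def cloud(n,d):
    K,D,T=cam(n); h,w=d.shape
    u,v=np.meshgrid(np.arange(w),np.arange(h))
    p=cv2.undistortPoints(np.stack([u.ravel(),v.ravel()],1).astype(np.float64)[:,None],K,D)[:,0]
    z=d.ravel(); P=np.c_[p[:,0]*z,p[:,1]*z,z]
    P=P@T[:3,:3].T+T[:3,3]; P[z==0]=np.nan
    return P.reshape(h,w,3)
E
python3 - <<'E'
from h import *
for n in("top","scene"):
    im,d=env.get_image(n); np.savez("pics/%s0.npz"%n,im=im,d=d)
    cv2.imwrite("pics/%s0.png"%n,im[:,:,::-1]); K,D,T=cam(n); print(n,K[0,0],D,T.round(3).tolist())
s=env.observe(); print(s["time_s"],s["position"],s["tool_rot"],s["grip_width"])
E
```

```text
top 450.33451805506627 [0.04859537 0.         0.         0.         0.        ] [[-0.022, -0.989, 0.145, 0.49], [-0.999, 0.018, -0.028, 0.004], [0.025, -0.145, -0.989, 0.929], [0.0, 0.0, 0.0, 1.0]]
scene 401.37716824219217 [0.02853559 0.         0.         0.         0.        ] [[0.201, 0.539, -0.818, 1.352], [0.98, -0.116, 0.164, -0.153], [-0.007, -0.835, -0.551, 0.55], [0.0, 0.0, 0.0, 1.0]]
0.1 [0.2320253  0.49840129 0.24979188] [[-9.06539714e-01  4.22119828e-01 -7.73682365e-04]
 [ 4.22120454e-01  9.06539159e-01 -1.03658522e-03]
 [ 2.63810185e-04 -1.26629282e-03 -9.99999163e-01]] 0.08542329843911224
```

View pics/top0.png

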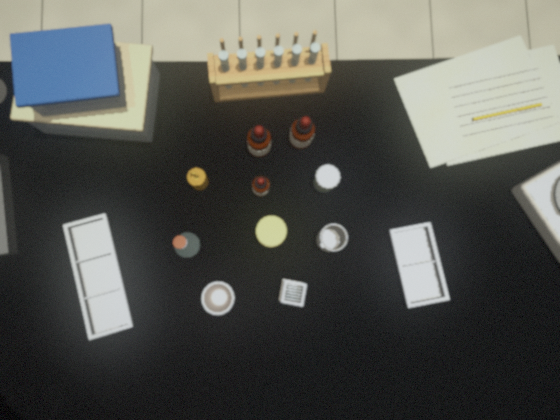

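View pics/scene0.png

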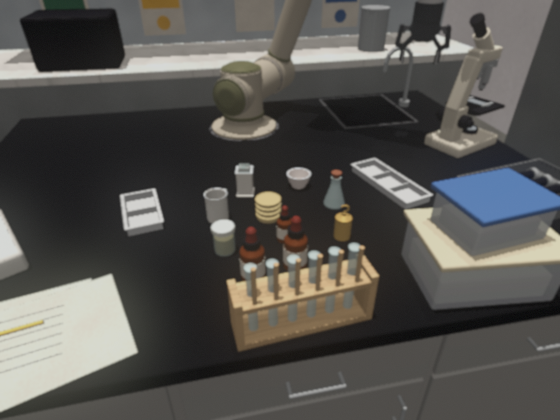

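The top view shows the beaker (333,237), brass mass (197,179), slide jar (293,293), pot (327,178), flask (187,244), Petri stack (271,231) and mortar (218,298). Tray_three is at left (97,276) and tray_two at right (419,264). There are three dropper bottles, at (259,140), (302,131) and (261,185). The last looks smallest, so I'll confirm it with heights and a crop.

```bash
cat > m.py <<'E'
from h import *
z=np.load("pics/top0.npz"); P=cloud("top",z["d"]); 
z2=np.load("pics/scene0.npz"); Q=cloud("scene",z2["d"])
print("bench z",np.nanmedian(P[340:400,150:400,2]), np.nanmedian(Q[110:150,60:160,2]))
A=np.r_[P.reshape(-1,3),Q.reshape(-1,3)]; src=np.r_[np.zeros(P[...,0].size),np.ones(Q[...,0].size)]
seeds=dict(beaker=(333,237),mass=(197,179),dropA=(259,140),dropB=(302,131),dropC=(261,185),slides=(293,293),pot=(327,178),flask=(187,244),petri=(271,231),mortar=(218,298))
for n,(u,v) in seeds.items():
    c=np.nanmedian(P[v-3:v+4,u-3:u+4].reshape(-1,3),0)[:2]
    for _ in range(5):
        m=(np.hypot(*(A[:,:2]-c).T)<.042)&(A[:,2]>.012)
        B=A[m]; s=src[m]; c=(B[:,:2].max(0)+B[:,:2].min(0))/2
    print(n,c.round(4),"ext",np.ptp(B[:,:2],axis=0).round(3),"ztop",[np.nanpercentile(B[s==k,2],99).round(3) for k in(0,1)])
    for k in (0,1):
        b=B[s==k]; 
        if len(b): (cx,cy),r=cv2.minEnclosingCircle(b[:,:2].astype(np.float32)); print("   ",k,len(b),round(cx,4),round(cy,4),"r",round(r,4))
for n,(u0,u1,v0,v1) in dict(three=(55,140,205,345),two=(380,460,215,312)).items():
    a=P[v0:v1,u0:u1].reshape(-1,3); a=a[(a[:,2]>.012)&(a[:,2]<.03)]
    (c,wh,an)=cv2.minAreaRect((a[:,:2]*1000).astype(np.float32)); print(n,np.round(c,1),np.round(wh,1),an)
a=A[(np.abs(A[:,2]-.069)<.004)&(np.hypot(*(A[:,:2]-np.nanmedian(P[290:296,290:296].reshape(-1,3),0)[:2]).T)<.035)]
print("slides rim",cv2.minAreaRect((a[:,:2]*1000).astype(np.float32)),len(a))
im=z["im"]; im2=z2["im"]
a=cv2.resize(im[105:215,170:350],None,fx=4,fy=4,interpolation=2); b=cv2.resize(im2[150:290,190:390],None,fx=4,fy=4,interpolation=2)
b=cv2.resize(b,(720,504))
cv2.imwrite("pics/dropcrop.png",b[:,:,::-1]); 
E
python3 m.py
```

```text
bench z 0.0002553218036019933 -0.0002472302376217428
beaker [ 0.5563 -0.1363] ext [0.054 0.052] ztop [np.float64(0.072), np.float64(0.071)]
    0 367 0.5537 -0.1341 r 0.0278
    1 661 0.5566 -0.1363 r 0.0272
mass [0.6822 0.1271] ext [0.039 0.037] ztop [np.float64(0.085), np.float64(0.083)]
    0 327 0.6805 0.1283 r 0.0181
    1 397 0.6846 0.1268 r 0.0187
dropA [0.7552 0.0024] ext [0.051 0.049] ztop [np.float64(0.121), np.float64(0.12)]
    0 583 0.7532 0.0036 r 0.0238
    1 842 0.7589 0.0011 r 0.0235
dropB [ 0.7718 -0.0851] ext [0.05  0.049] ztop [np.float64(0.121), np.float64(0.121)]
    0 599 0.7696 -0.0839 r 0.0238
    1 859 0.7748 -0.0865 r 0.024
dropC [6.655e-01 5.000e-04] ext [0.037 0.035] ztop [np.float64(0.088), np.float64(0.087)]
    0 270 0.6636 0.0018 r 0.0171
    1 339 0.6693 -0.002 r 0.0167
slides [ 0.4537 -0.0565] ext [0.05 0.05] ztop [np.float64(0.082), np.float64(0.08)]
    0 417 0.4516 -0.0557 r 0.0284
    1 461 0.4539 -0.0581 r 0.0286
pot [ 0.6762 -0.1312] ext [0.05  0.049] ztop [np.float64(0.067), np.float64(0.066)]
    0 530 0.6748 -0.1305 r 0.0243
    1 654 0.6777 -0.1322 r 0.0246
flask [0.5513 0.1516] ext [0.05  0.046] ztop [np.float64(0.092), np.float64(0.092)]
    0 445 0.5497 0.1525 r 0.0237
    1 435 0.5544 0.151 r 0.0237
petri [ 0.5735 -0.0186] ext [0.064 0.06 ] ztop [np.float64(0.056), np.float64(0.054)]
    0 749 0.5711 -0.0173 r 0.0299
    1 631 0.5747 -0.0197 r 0.0313
mortar [0.4465 0.088 ] ext [0.066 0.063] ztop [np.float64(0.041), np.float64(0.04)]
    0 594 0.4446 0.0886 r 0.0313
    1 341 0.447 0.0862 r 0.0328
three [494.  324.2] [231.3  86. ] 14.989459991455078
two [ 500.8 -314.3] [157.9  86.5] 9.134995460510254
slides rim ((454.2726745605469, -57.241241455078125), (43.020572662353516, 46.89995574951172), 78.17543029785156) 312
```

View pics/dropcrop.png

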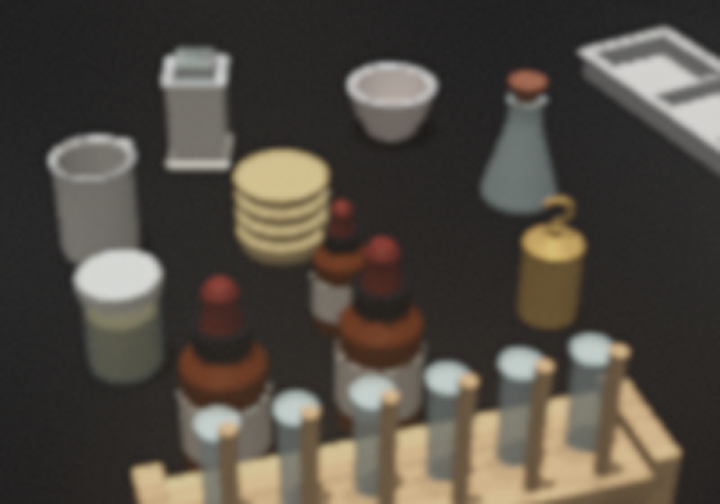

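The crop confirms it: the small bottle near (340,260) in the crop, top-view pixel (261,185), is 87 mm high. The other two are 121 mm high and 48 mm wide, so dropC is the one wanted. Next I'll refine the trays and the jar's yaw.

```bash
cat > t.py <<'E'
from h import *
from scipy.optimize import minimize
z=np.load("pics/top0.npz"); P=cloud("top",z["d"]).reshape(-1,3); z2=np.load("pics/scene0.npz"); Q=cloud("scene",z2["d"]).reshape(-1,3)
def fit(B,c0,L,W):
    # soft-inside rectangle: maximise points inside, minus outside, with fixed size
    def f(p):
        c,s=np.cos(p[2]),np.sin(p[2]); d=B-p[:2]; x=d@[c,s]; y=d@[-s,c]
        o=np.maximum(np.abs(x)-L/2,0)+np.maximum(np.abs(y)-W/2,0)
        return np.mean(np.minimum(o,.006))*1e3
    best=min((minimize(f,[c0[0]+a,c0[1]+b,c0[2]+t],method="Nelder-Mead",options=dict(xatol=1e-5,fatol=1e-6)) for a in(-.004,0,.004) for b in(-.004,0,.004) for t in(-.05,0,.05)),key=lambda r:r.fun)
    return best.x,best.fun
for n,c0,L,W in(("three",(.494,.324,.26),.222,.076),("two",(.501,-.314,.16),.149,.076)):
    for k,A in(("top",P),("scene",Q),("both",np.r_[P,Q])):
        c,s=np.cos(c0[2]),np.sin(c0[2]); d=A[:,:2]-c0[:2]
        m=(np.abs(d@[c,s])<L/2+.015)&(np.abs(d@[-s,c])<W/2+.015)&(A[:,2]>.014)&(A[:,2]<.03)
        x,v=fit(A[m][:,:2],c0,L,W); print(n,k,m.sum(),x[:2].round(4),np.degrees(x[2]).round(1),round(v,3))
for k,A in(("top",P),("scene",Q),("both",np.r_[P,Q])):
    d=A[:,:2]-[.4537,-.057]; m=(np.hypot(*d.T)<.04)&(A[:,2]>.06)&(A[:,2]<.073)
    x,v=fit(A[m][:,:2],(.4537,-.057,-.2),.042,.042); print("jar",k,m.sum(),x[:2].round(4),np.degrees(x[2]).round(1),round(v,3))
print(env.tcp_to_tips)
E
python3 t.py
```

```text
three top 1490 [0.4939 0.3238] 14.9 1.004
three scene 737 [0.4976 0.3226] 15.2 0.978
three both 2227 [0.4951 0.3236] 14.9 1.063
two top 1010 [ 0.5006 -0.3134] 9.7 1.107
two scene 575 [ 0.5036 -0.3131] 9.7 0.707
two both 1585 [ 0.5022 -0.3132] 9.8 1.026
jar top 233 [ 0.4519 -0.0563] -12.0 0.0
jar scene 124 [ 0.4551 -0.0581] -11.9 0.012
jar both 357 [ 0.4531 -0.0567] -12.1 0.072
0.019
```

Emit:
servo_tool(steps=[{"tx": 2.5,"ty": -4,"yaw": 5},{"tx": 2.5,"ty": -4,"yaw": 5},{"tx": 2.5,"ty": -4,"yaw": 5},{"tx": 2.5,"ty": -4,"yaw": 5},{"tx": 2.5,"ty": -4,"yaw": 5},{"tx": 2.5,"ty": -4,"yaw": 5},{"tx": 2.5,"ty": -4,"yaw": 4},{"tx": 2.5,"ty": -4},{"tx": 2.5,"ty": -4},{"tx": 2.5,"ty": -4},{"tx": 2.5,"ty": -4},{"tx": 2.5,"ty": -4},{"tx": 2.4,"ty": -4},{"ty": -4},{"ty": -4},{"ty": -3.4},{}], newtons=25)

```text
invalid input at $.steps[0]: expected keys tx, ty, tz, yaw, claw
```

Emit:
servo_tool(steps=[{"tx": 2.5,"ty": -4,"tz": 0,"yaw": 5,"claw": 7.5},{"tx": 2.5,"ty": -4,"tz": 0,"yaw": 5,"claw": 7.5},{"tx": 2.5,"ty": -4,"tz": 0,"yaw": 5,"claw": 7.5},{"tx": 2.5,"ty": -4,"tz": 0,"yaw": 5,"claw": 7.5},{"tx": 2.5,"ty": -4,"tz": 0,"yaw": 5,"claw": 7.5},{"tx": 2.5,"ty": -4,"tz": 0,"yaw": 5,"claw": 7.5},{"tx": 2.5,"ty": -4,"tz": 0,"yaw": 4,"claw": 7.5},{"tx": 2.5,"ty": -4,"tz": 0,"yaw": 0,"claw": 7.5},{"tx": 2.5,"ty": -4,"tz": 0,"yaw": 0,"claw": 7.5},{"tx": 2.5,"ty": -4,"tz": 0,"yaw": 0,"claw": 7.5},{"tx": 2.5,"ty": -4,"tz": 0,"yaw": 0,"claw": 7.5},{"tx": 2.5,"ty": -4,"tz": 0,"yaw": 0,"claw": 7.5},{"tx": 2.4,"ty": -4,"tz": 0,"yaw": 0,"claw": 7.5},{"tx": 0,"ty": -4,"tz": 0,"yaw": 0,"claw": 7.5},{"tx": 0,"ty": -4,"tz": 0,"yaw": 0,"claw": 7.5},{"tx": 0,"ty": -3.4,"tz": 0,"yaw": 0,"claw": 7.5},{"tx": 0,"ty": 0,"tz": 0,"yaw": 0,"claw": 7.5},{"tx": 0,"ty": 0,"tz": 0,"yaw": 0,"claw": 7.5}], newtons=25)

```text
time_s: 1.9
position: [0.556, -0.1357, 0.2499]
tool_rot: [[-0.988, -0.156, -0.001], [-0.156, 0.988, 0.001], [0.001, 0.001, -1.0]]
ft_force: [-0.7, -1.1, 1.2]
grip_width: 0.075
gripper_force: 0.0
```

Emit:
servo_tool(steps=[{"tx": 0,"ty": 0,"tz": -4,"yaw": 0,"claw": 7.5},{"tx": 0,"ty": 0,"tz": -4,"yaw": 0,"claw": 7.5},{"tx": 0,"ty": 0,"tz": -4,"yaw": 0,"claw": 7.5},{"tx": 0,"ty": 0,"tz": -3,"yaw": 0,"claw": 7.5},{"tx": 0,"ty": 0,"tz": -2,"yaw": 0,"claw": 7.5},{"tx": 0,"ty": 0,"tz": -2,"yaw": 0,"claw": 7.5},{"tx": 0,"ty": 0,"tz": -1.2,"yaw": 0,"claw": 7.5},{"tx": 0,"ty": 0,"tz": 0,"yaw": 0,"claw": 7.5},{"tx": 0,"ty": 0,"tz": 0,"yaw": 0,"claw": 6.5},{"tx": 0,"ty": 0,"tz": 0,"yaw": 0,"claw": 5.8},{"tx": 0,"ty": 0,"tz": 0,"yaw": 0,"claw": 5.4},{"tx": 0,"ty": 0,"tz": 0,"yaw": 0,"claw": 5},{"tx": 0,"ty": 0,"tz": 0,"yaw": 0,"claw": 3},{"tx": 0,"ty": 0,"tz": 0,"yaw": 0,"claw": 3},{"tx": 0,"ty": 0,"tz": 0,"yaw": 0,"claw": 3},{"tx": 0,"ty": 0,"tz": 0,"yaw": 0,"claw": 3}], newtons=25)

```text
time_s: 3.5
position: [0.5567, -0.1359, 0.0495]
tool_rot: [[-0.988, -0.157, 0.002], [-0.157, 0.988, -0.001], [-0.002, -0.002, -1.0]]
ft_force: [-1.0, -0.9, 5.5]
grip_width: 0.0502
gripper_force: 25.1
```

Emit:
servo_tool(steps=[{"tx": 0,"ty": 0,"tz": 1,"yaw": 0,"claw": 3},{"tx": 0,"ty": 0,"tz": 3,"yaw": 0,"claw": 3},{"tx": 0,"ty": 0,"tz": 3,"yaw": 0,"claw": 3},{"tx": 0,"ty": 0,"tz": 1,"yaw": 0,"claw": 3},{"tx": -1,"ty": -2,"tz": 0,"yaw": 0,"claw": 3},{"tx": -1.5,"ty": -3,"tz": 0,"yaw": 0,"claw": 3},{"tx": -1.5,"ty": -3,"tz": 0,"yaw": 0,"claw": 3},{"tx": -1.5,"ty": -3,"tz": 0,"yaw": 0,"claw": 3},{"tx": -1.5,"ty": -3,"tz": 0,"yaw": 0,"claw": 3},{"tx": -1.1,"ty": -2.3,"tz": 0,"yaw": 0,"claw": 3},{"tx": -1,"ty": -2,"tz": 0,"yaw": 0,"claw": 3},{"tx": 0,"ty": 0,"tz": 0,"yaw": 0,"claw": 3},{"tx": 0,"ty": 0,"tz": 0,"yaw": 0,"claw": 3}])

```text
time_s: 4.8
position: [0.465, -0.3181, 0.1279]
tool_rot: [[-0.988, -0.156, -0.0], [-0.156, 0.988, 0.001], [0.0, 0.001, -1.0]]
ft_force: [-0.5, -0.2, -0.7]
grip_width: 0.0499
gripper_force: 26.2
```

```bash
python3 - <<'E'
from h import *
s=env.observe(); print(s["position"],s["ft_force"])
im,d=env.get_image("scene"); cv2.imwrite("pics/s1.png",cv2.resize(im[130:330,0:330],None,fx=2.4,fy=2.4)[:,:,::-1])
E
```

```text
[ 0.46495467 -0.3181221   0.12794051] [-0.53062663 -0.19153844 -0.7388654 ]
```

View pics/s1.png

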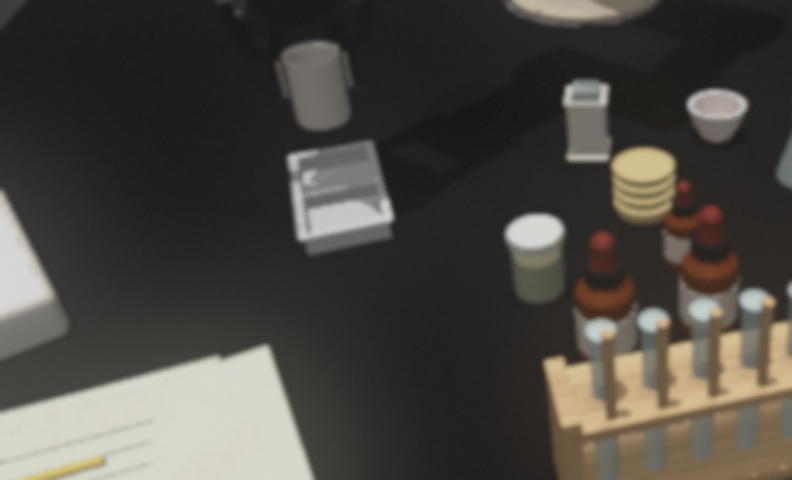

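The beaker hangs upright in the jaws above tray_two's near compartment at (340,165). I'll lower it gently.

Emit:
servo_tool(steps=[{"tx": 0.1,"ty": -0.1,"tz": -2,"yaw": 0,"claw": 3},{"tx": 0,"ty": 0,"tz": -2,"yaw": 0,"claw": 3},{"tx": 0,"ty": 0,"tz": -1.5,"yaw": 0,"claw": 3},{"tx": 0,"ty": 0,"tz": -1,"yaw": 0,"claw": 3},{"tx": 0,"ty": 0,"tz": -0.5,"yaw": 0,"claw": 3},{"tx": 0,"ty": 0,"tz": -0.3,"yaw": 0,"claw": 3},{"tx": 0,"ty": 0,"tz": -0.1,"yaw": 0,"claw": 3},{"tx": 0,"ty": 0,"tz": -0.1,"yaw": 0,"claw": 3},{"tx": 0,"ty": 0,"tz": 0,"yaw": 0,"claw": 3}])

```text
time_s: 5.75
position: [0.4663, -0.3196, 0.0537]
tool_rot: [[-0.988, -0.157, 0.0], [-0.157, 0.988, -0.0], [-0.0, -0.001, -1.0]]
ft_force: [1.6, 0.4, -0.6]
grip_width: 0.0502
gripper_force: 26.2
```

Emit:
servo_tool(steps=[{"tx": 0,"ty": 0,"tz": -0.1,"yaw": 0,"claw": 3},{"tx": 0,"ty": 0,"tz": -0.1,"yaw": 0,"claw": 3},{"tx": 0,"ty": 0,"tz": 0,"yaw": 0,"claw": 3}])

```text
time_s: 6.05
position: [0.4665, -0.3198, 0.0524]
tool_rot: [[-0.988, -0.157, 0.001], [-0.157, 0.988, -0.001], [-0.001, -0.001, -1.0]]
ft_force: [-1.4, 0.6, 7.3]
grip_width: 0.0503
gripper_force: 25.0
```

Emit:
servo_tool(steps=[{"tx": 0,"ty": 0,"tz": 0,"yaw": 0,"claw": 5.3},{"tx": 0,"ty": 0,"tz": 0,"yaw": 0,"claw": 5.8},{"tx": 0,"ty": 0,"tz": 0,"yaw": 0,"claw": 6.5},{"tx": 0,"ty": 0,"tz": 0,"yaw": 0,"claw": 7.2},{"tx": 0,"ty": 0,"tz": 0,"yaw": 0,"claw": 7.2},{"tx": 0,"ty": 0,"tz": 2,"yaw": 0,"claw": 7.2},{"tx": 0,"ty": 0,"tz": 4,"yaw": 0,"claw": 7.2},{"tx": 0,"ty": 0,"tz": 4,"yaw": 0,"claw": 7.2},{"tx": 0,"ty": 0,"tz": 4,"yaw": 0,"claw": 7.2},{"tx": 0,"ty": 0,"tz": 4,"yaw": 0,"claw": 7.2},{"tx": 1.8,"ty": 3.7,"tz": 0,"yaw": 0,"claw": 7.2},{"tx": 1.8,"ty": 3.7,"tz": 0,"yaw": 0,"claw": 7.2},{"tx": 1.8,"ty": 3.7,"tz": 0,"yaw": 0,"claw": 7.2},{"tx": 1.8,"ty": 3.7,"tz": 0,"yaw": 0,"claw": 7.2},{"tx": 1.8,"ty": 3.7,"tz": 0,"yaw": 0,"claw": 7.2},{"tx": 1.8,"ty": 3.7,"tz": 0,"yaw": 0,"claw": 7.2},{"tx": 1.8,"ty": 3.7,"tz": 0,"yaw": 0,"claw": 7.2},{"tx": 1.8,"ty": 3.7,"tz": 0,"yaw": 0,"claw": 7.2},{"tx": 1.8,"ty": 3.7,"tz": 0,"yaw": 0,"claw": 7.2},{"tx": 1.8,"ty": 3.7,"tz": 0,"yaw": 0,"claw": 7.2}])

```text
time_s: 8.05
position: [0.6466, 0.0522, 0.2312]
tool_rot: [[-0.988, -0.157, -0.0], [-0.157, 0.988, -0.0], [0.0, -0.0, -1.0]]
ft_force: [0.3, -0.1, 0.1]
grip_width: 0.072
gripper_force: 0.0
```

Emit:
servo_tool(steps=[{"tx": 1.8,"ty": 3.7,"tz": 0,"yaw": 0,"claw": 7},{"tx": 1.8,"ty": 4,"tz": 0,"yaw": 0,"claw": 7},{"tx": 0,"ty": 0,"tz": 0,"yaw": 0,"claw": 7},{"tx": 0,"ty": 0,"tz": 0,"yaw": 0,"claw": 7}])

```text
time_s: 8.45
position: [0.6821, 0.1283, 0.2307]
tool_rot: [[-0.987, -0.158, -0.001], [-0.158, 0.987, -0.0], [0.001, -0.0, -1.0]]
ft_force: [0.2, 0.0, -0.9]
grip_width: 0.0702
gripper_force: 0.0
```

```bash
python3 - <<'E'
from h import *
s=env.observe(); print(s["position"],s["ft_force"],s["time_s"])
im,d=env.get_image("top"); np.savez("pics/top1.npz",im=im,d=d); P=cloud("top",d).reshape(-1,3)
m=(np.hypot(P[:,0]-.466,P[:,1]+.319)<.04)&(P[:,2]>.028); b=P[m]
print(m.sum(),cv2.minEnclosingCircle(b[:,:2].astype(np.float32)),b[:,2].max())
cv2.imwrite("pics/t1.png",im[:,:,::-1])
E
```

```text
[0.68208346 0.12829146 0.2306634 ] [ 0.23774539  0.04939626 -0.91510596] 8.45
552 ((0.46422603726387024, -0.31774356961250305), 0.028895003721117973) 0.07706916111556661
```

View pics/t1.png

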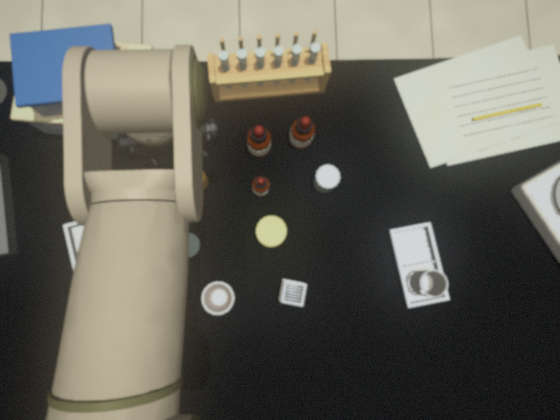

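Beaker stands in the near compartment (427,283). Next is the mass.

Emit:
servo_tool(steps=[{"tx": 0,"ty": 0,"tz": -4,"yaw": 0,"claw": 6.5},{"tx": 0,"ty": 0,"tz": -4,"yaw": 0,"claw": 6.5},{"tx": 0,"ty": 0,"tz": -4,"yaw": 0,"claw": 6.5},{"tx": 0,"ty": 0,"tz": -3,"yaw": 0,"claw": 6.5},{"tx": 0,"ty": 0,"tz": -2,"yaw": 0,"claw": 6.5},{"tx": 0,"ty": 0,"tz": -1.2,"yaw": 0,"claw": 6.5},{"tx": 0,"ty": 0,"tz": -0.7,"yaw": 0,"claw": 6.5},{"tx": 0,"ty": 0,"tz": 0,"yaw": 0,"claw": 5.5},{"tx": 0,"ty": 0,"tz": 0,"yaw": 0,"claw": 4.8},{"tx": 0,"ty": 0,"tz": 0,"yaw": 0,"claw": 4.2},{"tx": 0,"ty": 0,"tz": 0,"yaw": 0,"claw": 3.8},{"tx": 0,"ty": 0,"tz": 0,"yaw": 0,"claw": 3.4},{"tx": 0,"ty": 0,"tz": 0,"yaw": 0,"claw": 2},{"tx": 0,"ty": 0,"tz": 0,"yaw": 0,"claw": 2},{"tx": 0,"ty": 0,"tz": 0,"yaw": 0,"claw": 2},{"tx": 0,"ty": 0,"tz": 0,"yaw": 0,"claw": 2}], newtons=60)

```text
time_s: 10.1
position: [0.6824, 0.1278, 0.0434]
tool_rot: [[-0.988, -0.157, 0.001], [-0.157, 0.988, 0.0], [-0.001, -0.0, -1.0]]
ft_force: [-1.8, 0.3, 6.3]
grip_width: 0.0342
gripper_force: 59.2
```

Emit:
servo_tool(steps=[{"tx": 0,"ty": 0,"tz": 1,"yaw": 0,"claw": 2},{"tx": 0,"ty": 0,"tz": 3,"yaw": 0,"claw": 2},{"tx": 0,"ty": 0,"tz": 4,"yaw": 0,"claw": 2},{"tx": 0,"ty": 0,"tz": 3,"yaw": 0,"claw": 2},{"tx": 0,"ty": 0,"tz": 1,"yaw": 0,"claw": 2},{"tx": -1,"ty": -3,"tz": 0,"yaw": 0,"claw": 2},{"tx": -1.2,"ty": -3.5,"tz": 0,"yaw": 0,"claw": 2},{"tx": -1.2,"ty": -3.5,"tz": 0,"yaw": 0,"claw": 2},{"tx": -1.2,"ty": -3.5,"tz": 0,"yaw": 0,"claw": 2},{"tx": -1.2,"ty": -3.5,"tz": 0,"yaw": 0,"claw": 2},{"tx": -1.2,"ty": -3.5,"tz": 0,"yaw": 0,"claw": 2},{"tx": -1.2,"ty": -3.5,"tz": 0,"yaw": 0,"claw": 2},{"tx": -1.2,"ty": -3.5,"tz": 0,"yaw": 0,"claw": 2},{"tx": -1.2,"ty": -3.5,"tz": 0,"yaw": 0,"claw": 2},{"tx": -1,"ty": -3.5,"tz": 0,"yaw": 0,"claw": 2},{"tx": -1,"ty": -3.5,"tz": 0,"yaw": 0,"claw": 2},{"tx": -1,"ty": -3,"tz": 0,"yaw": 0,"claw": 2},{"tx": -0.8,"ty": -2.5,"tz": 0,"yaw": 0,"claw": 2},{"tx": 0,"ty": 0,"tz": 0,"yaw": 0,"claw": 2},{"tx": 0,"ty": 0,"tz": 0,"yaw": 0,"claw": 2}])

```text
time_s: 12.1
position: [0.5375, -0.3073, 0.1609]
tool_rot: [[-0.988, -0.156, -0.002], [-0.156, 0.988, 0.002], [0.002, 0.002, -1.0]]
ft_force: [-1.4, 0.9, -5.7]
grip_width: 0.0345
gripper_force: 61.3
```

```bash
python3 - <<'E'
from h import *
im,d=env.get_image("scene"); cv2.imwrite("pics/s2.png",cv2.resize(im[100:300,0:330],None,fx=2.4,fy=2.4)[:,:,::-1])
E
```

```text
(no output)
```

View pics/s2.png

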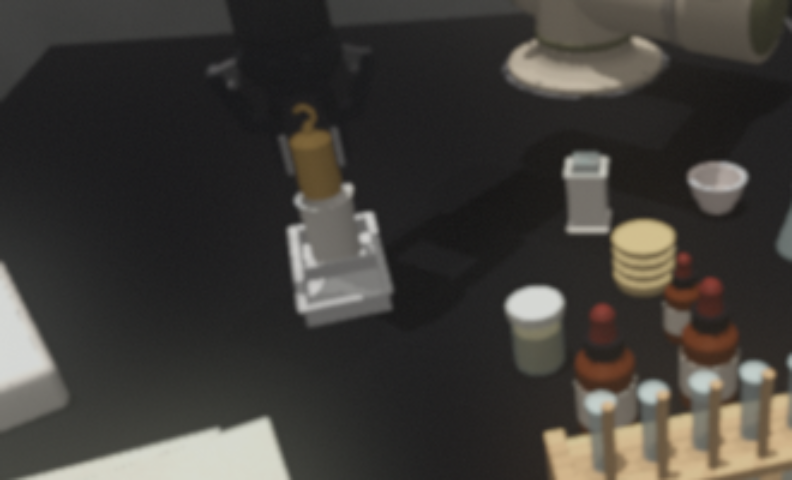

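The mass hangs upright at (318,165), above the far compartment. The beaker behind it stands upright. Lowering.

Emit:
servo_tool(steps=[{"tx": 0,"ty": 0,"tz": -3,"yaw": 0,"claw": 2},{"tx": 0,"ty": 0,"tz": -3,"yaw": 0,"claw": 2},{"tx": 0,"ty": 0,"tz": -2.5,"yaw": 0,"claw": 2},{"tx": 0,"ty": 0,"tz": -1.5,"yaw": 0,"claw": 2},{"tx": 0,"ty": 0,"tz": -0.7,"yaw": 0,"claw": 2},{"tx": 0,"ty": 0,"tz": -0.3,"yaw": 0,"claw": 2},{"tx": 0,"ty": 0,"tz": -0.1,"yaw": 0,"claw": 2},{"tx": 0,"ty": 0,"tz": -0.1,"yaw": 0,"claw": 2},{"tx": 0,"ty": 0,"tz": 0,"yaw": 0,"claw": 2}])

```text
time_s: 13.05
position: [0.5384, -0.3075, 0.051]
tool_rot: [[-0.988, -0.157, 0.001], [-0.157, 0.988, -0.001], [-0.001, -0.001, -1.0]]
ft_force: [0.4, -0.1, -5.7]
grip_width: 0.0343
gripper_force: 61.3
```

Emit:
servo_tool(steps=[{"tx": 0,"ty": 0,"tz": -0.2,"yaw": 0,"claw": 2},{"tx": 0,"ty": 0,"tz": -0.1,"yaw": 0,"claw": 2},{"tx": 0,"ty": 0,"tz": -0.1,"yaw": 0,"claw": 2},{"tx": 0,"ty": 0,"tz": -0.1,"yaw": 0,"claw": 2},{"tx": 0,"ty": 0,"tz": 0,"yaw": 0,"claw": 2}])

```text
time_s: 13.55
position: [0.5382, -0.3075, 0.0464]
tool_rot: [[-0.988, -0.157, 0.0], [-0.157, 0.988, -0.001], [-0.0, -0.001, -1.0]]
ft_force: [-2.5, 2.4, 5.0]
grip_width: 0.0341
gripper_force: 62.5
```

Emit:
servo_tool(steps=[{"tx": 0,"ty": 0,"tz": 0,"yaw": 0,"claw": 3.7},{"tx": 0,"ty": 0,"tz": 0,"yaw": 0,"claw": 4.2},{"tx": 0,"ty": 0,"tz": 0,"yaw": 0,"claw": 5},{"tx": 0,"ty": 0,"tz": 0,"yaw": 0,"claw": 6},{"tx": 0,"ty": 0,"tz": 0,"yaw": 0,"claw": 6},{"tx": 0,"ty": 0,"tz": 2,"yaw": 0,"claw": 6},{"tx": 0,"ty": 0,"tz": 4,"yaw": 0,"claw": 6},{"tx": 0,"ty": 0,"tz": 4,"yaw": 0,"claw": 6},{"tx": 0,"ty": 0,"tz": 4,"yaw": 0,"claw": 6},{"tx": 0,"ty": 0,"tz": 4,"yaw": 0,"claw": 6},{"tx": 1.4,"ty": 3.4,"tz": 0,"yaw": 0,"claw": 6},{"tx": 1.4,"ty": 3.4,"tz": 0,"yaw": 0,"claw": 6},{"tx": 1.4,"ty": 3.4,"tz": 0,"yaw": 0,"claw": 6},{"tx": 1.4,"ty": 3.4,"tz": 0,"yaw": 0,"claw": 6},{"tx": 1.4,"ty": 3.4,"tz": 0,"yaw": 0,"claw": 6},{"tx": 1.4,"ty": 3.4,"tz": 0,"yaw": 0,"claw": 6},{"tx": 1.4,"ty": 3.4,"tz": 0,"yaw": 0,"claw": 6},{"tx": 1.4,"ty": 3.4,"tz": 0,"yaw": 0,"claw": 6},{"tx": 1.5,"ty": 3.6,"tz": 0,"yaw": 0,"claw": 6},{"tx": 0,"ty": 0,"tz": 0,"yaw": 0,"claw": 6}], newtons=30)

```text
time_s: 15.55
position: [0.666, 0.005, 0.2249]
tool_rot: [[-0.987, -0.162, 0.0], [-0.162, 0.987, 0.001], [-0.0, 0.001, -1.0]]
ft_force: [-0.3, -0.3, 0.0]
grip_width: 0.0602
gripper_force: 0.0
```

Emit:
servo_tool(steps=[{"tx": 0,"ty": 0,"tz": 0,"yaw": 0,"claw": 6},{"tx": 0,"ty": 0,"tz": -3,"yaw": 0,"claw": 6},{"tx": 0,"ty": 0,"tz": -3,"yaw": 0,"claw": 6},{"tx": 0,"ty": 0,"tz": -1,"yaw": 0,"claw": 6},{"tx": 0,"ty": 0,"tz": 0,"yaw": 0,"claw": 6}])

```text
time_s: 16.05
position: [0.6646, -0.0004, 0.1543]
tool_rot: [[-0.988, -0.156, -0.003], [-0.156, 0.988, 0.0], [0.003, 0.001, -1.0]]
ft_force: [0.9, 0.8, 0.5]
grip_width: 0.0601
gripper_force: 0.0
```

```bash
python3 - <<'E'
from h import *
im,d=env.get_image("scene"); P=cloud("scene",d).reshape(-1,3)
m=(np.hypot(P[:,0]-.538,P[:,1]+.307)<.03)&(P[:,2]>.028); b=P[m]
print(m.sum(),cv2.minEnclosingCircle(b[:,:2].astype(np.float32)),b[:,2].max())
cv2.imwrite("pics/s3.png",cv2.resize(im[100:300,100:430],None,fx=2.4,fy=2.4)[:,:,::-1])
E
```

```text
298 ((0.5415655970573425, -0.3072032630443573), 0.018838675692677498) 0.08717957509740448
```

View pics/s3.png

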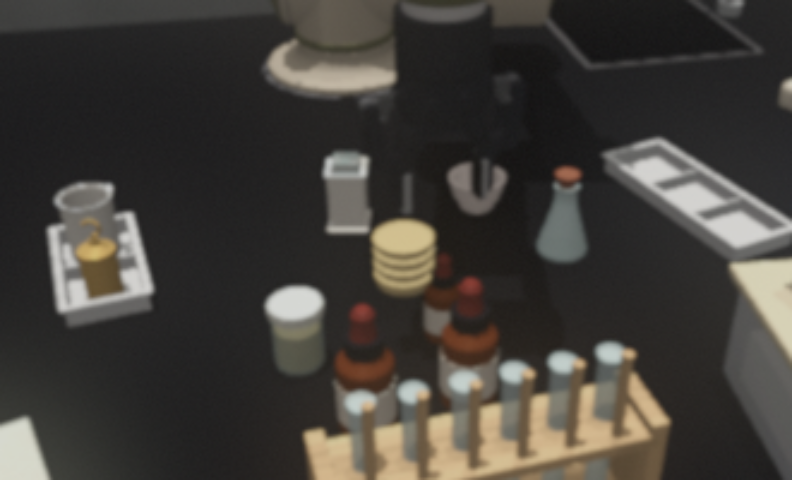

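The beaker (85,215) and mass (98,265) stand in tray_two. The open fingers are above the small dropper (443,290). Descending.

Emit:
servo_tool(steps=[{"tx": 0.1,"ty": 0,"tz": -3,"yaw": 0,"claw": 6},{"tx": 0,"ty": 0,"tz": -3,"yaw": 0,"claw": 6},{"tx": 0,"ty": 0,"tz": -2.5,"yaw": 0,"claw": 6},{"tx": 0,"ty": 0,"tz": -1.5,"yaw": 0,"claw": 6},{"tx": 0,"ty": 0,"tz": -0.8,"yaw": 0,"claw": 6},{"tx": 0,"ty": 0,"tz": -0.4,"yaw": 0,"claw": 6},{"tx": 0,"ty": 0,"tz": 0,"yaw": 0,"claw": 5.5},{"tx": 0,"ty": 0,"tz": 0,"yaw": 0,"claw": 4.8},{"tx": 0,"ty": 0,"tz": 0,"yaw": 0,"claw": 4.2},{"tx": 0,"ty": 0,"tz": 0,"yaw": 0,"claw": 3.8},{"tx": 0,"ty": 0,"tz": 0,"yaw": 0,"claw": 3.5},{"tx": 0,"ty": 0,"tz": 0,"yaw": 0,"claw": 3.2},{"tx": 0,"ty": 0,"tz": 0,"yaw": 0,"claw": 2},{"tx": 0,"ty": 0,"tz": 0,"yaw": 0,"claw": 2},{"tx": 0,"ty": 0,"tz": 0,"yaw": 0,"claw": 2}])

```text
time_s: 17.6
position: [0.6663, 0.0007, 0.0438]
tool_rot: [[-0.988, -0.157, 0.001], [-0.157, 0.988, -0.0], [-0.001, -0.0, -1.0]]
ft_force: [-1.6, 0.6, 5.2]
grip_width: 0.0329
gripper_force: 30.2
```

Emit:
servo_tool(steps=[{"tx": 0,"ty": 0,"tz": 1,"yaw": 0,"claw": 2},{"tx": 0,"ty": 0,"tz": 3,"yaw": 0,"claw": 2},{"tx": 0,"ty": 0,"tz": 4,"yaw": 0,"claw": 2},{"tx": 0,"ty": 0,"tz": 3,"yaw": 0,"claw": 2},{"tx": 0,"ty": 0,"tz": 1,"yaw": 0,"claw": 2},{"tx": -0.6,"ty": 2.2,"tz": 0,"yaw": 0,"claw": 2},{"tx": -1,"ty": 3.5,"tz": 0,"yaw": 1,"claw": 2},{"tx": -1,"ty": 3.5,"tz": 0,"yaw": 1,"claw": 2},{"tx": -1,"ty": 3.5,"tz": 0,"yaw": 1,"claw": 2},{"tx": -1,"ty": 3.5,"tz": 0,"yaw": 1,"claw": 2},{"tx": -1,"ty": 3.5,"tz": 0,"yaw": 1,"claw": 2},{"tx": -1,"ty": 3.5,"tz": 0,"yaw": 1,"claw": 2},{"tx": -1,"ty": 3.5,"tz": 0,"yaw": 0,"claw": 2},{"tx": -1,"ty": 3.5,"tz": 0,"yaw": 0,"claw": 2},{"tx": -0.8,"ty": 2.5,"tz": 0,"yaw": 0,"claw": 2},{"tx": -0.6,"ty": 1.5,"tz": 0,"yaw": 0,"claw": 2},{"tx": 0,"ty": 0,"tz": 0,"yaw": 0,"claw": 2},{"tx": 0,"ty": 0,"tz": 0,"yaw": 0,"claw": 2}])

```text
time_s: 19.4
position: [0.5663, 0.3418, 0.1628]
tool_rot: [[-0.966, -0.259, -0.001], [-0.259, 0.966, -0.001], [0.001, -0.001, -1.0]]
ft_force: [0.6, -0.5, -0.7]
grip_width: 0.033
gripper_force: 30.1
```

Emit:
servo_tool(steps=[{"tx": 0,"ty": 0.1,"tz": -3,"yaw": 0,"claw": 2},{"tx": 0,"ty": 0,"tz": -3,"yaw": 0,"claw": 2},{"tx": 0,"ty": 0,"tz": -2.5,"yaw": 0,"claw": 2},{"tx": 0,"ty": 0,"tz": -1.5,"yaw": 0,"claw": 2},{"tx": 0,"ty": 0,"tz": -0.8,"yaw": 0,"claw": 2},{"tx": 0,"ty": 0,"tz": -0.3,"yaw": 0,"claw": 2},{"tx": 0,"ty": 0,"tz": -0.1,"yaw": 0,"claw": 2},{"tx": 0,"ty": 0,"tz": -0.1,"yaw": 0,"claw": 2},{"tx": 0,"ty": 0,"tz": -0.1,"yaw": 0,"claw": 2},{"tx": 0,"ty": 0,"tz": -0.1,"yaw": 0,"claw": 2},{"tx": 0,"ty": 0,"tz": 0,"yaw": 0,"claw": 2}])

```text
time_s: 20.5
position: [0.5662, 0.3436, 0.0484]
tool_rot: [[-0.966, -0.259, 0.0], [-0.259, 0.966, 0.0], [-0.0, 0.0, -1.0]]
ft_force: [0.4, -0.1, -0.8]
grip_width: 0.0327
gripper_force: 30.1
```

Emit:
servo_tool(steps=[{"tx": 0,"ty": 0,"tz": -0.1,"yaw": 0,"claw": 2},{"tx": 0,"ty": 0,"tz": -0.1,"yaw": 0,"claw": 2},{"tx": 0,"ty": 0,"tz": 0,"yaw": 0,"claw": 2}])

```text
time_s: 20.8
position: [0.5662, 0.3437, 0.0468]
tool_rot: [[-0.966, -0.259, 0.001], [-0.259, 0.966, 0.0], [-0.001, 0.0, -1.0]]
ft_force: [-1.0, -0.7, 3.6]
grip_width: 0.0328
gripper_force: 30.4
```

Emit:
servo_tool(steps=[{"tx": 0,"ty": 0,"tz": 0,"yaw": 0,"claw": 3.5},{"tx": 0,"ty": 0,"tz": 0,"yaw": 0,"claw": 4},{"tx": 0,"ty": 0,"tz": 0,"yaw": 0,"claw": 5},{"tx": 0,"ty": 0,"tz": 0,"yaw": 0,"claw": 6},{"tx": 0,"ty": 0,"tz": 0,"yaw": 0,"claw": 6},{"tx": 0,"ty": 0,"tz": 2,"yaw": 0,"claw": 6},{"tx": 0,"ty": 0,"tz": 4,"yaw": 0,"claw": 6},{"tx": 0,"ty": 0,"tz": 4,"yaw": 0,"claw": 6},{"tx": 0,"ty": 0,"tz": 4,"yaw": 0,"claw": 6},{"tx": 0,"ty": 0,"tz": 4,"yaw": 0,"claw": 6.5},{"tx": -1,"ty": -3.6,"tz": 0,"yaw": -3,"claw": 6.5},{"tx": -1,"ty": -3.6,"tz": 0,"yaw": -3,"claw": 6.5},{"tx": -1,"ty": -3.6,"tz": 0,"yaw": -3,"claw": 6.5},{"tx": -1,"ty": -3.6,"tz": 0,"yaw": -3,"claw": 6.5},{"tx": -1,"ty": -3.6,"tz": 0,"yaw": -3,"claw": 6.5},{"tx": -1,"ty": -3.6,"tz": 0,"yaw": -3,"claw": 6.5},{"tx": -1,"ty": -3.6,"tz": 0,"yaw": -3,"claw": 6.5},{"tx": -1,"ty": -3.6,"tz": 0,"yaw": -3,"claw": 6.5},{"tx": -1,"ty": -3.6,"tz": 0,"yaw": -3,"claw": 6.5},{"tx": -1,"ty": -3.6,"tz": 0,"yaw": 0,"claw": 6.5}])

```text
time_s: 22.8
position: [0.4655, -0.0177, 0.2265]
tool_rot: [[-0.978, 0.209, 0.0], [0.209, 0.978, -0.0], [-0.0, -0.0, -1.0]]
ft_force: [0.3, -0.7, -0.2]
grip_width: 0.0649
gripper_force: 0.0
```

Emit:
servo_tool(steps=[{"tx": -1.3,"ty": -4.1,"tz": 0,"yaw": 0,"claw": 6.5},{"tx": 0,"ty": 0,"tz": -1,"yaw": 0,"claw": 6.5},{"tx": 0,"ty": 0,"tz": -3,"yaw": 0,"claw": 6.5},{"tx": 0,"ty": 0,"tz": -2,"yaw": 0,"claw": 6.5},{"tx": 0,"ty": 0,"tz": 0,"yaw": 0,"claw": 6.5},{"tx": 0,"ty": 0,"tz": 0,"yaw": 0,"claw": 6.5}])

```text
time_s: 23.4
position: [0.4535, -0.0571, 0.1667]
tool_rot: [[-0.978, 0.207, 0.0], [0.207, 0.978, 0.0], [-0.0, 0.0, -1.0]]
ft_force: [-1.1, -0.3, -0.0]
grip_width: 0.0647
gripper_force: 0.0
```

```bash
python3 - <<'E'
from h import *
im,d=env.get_image("scene"); P=cloud("scene",d).reshape(-1,3)
m=(np.hypot(P[:,0]-.566,P[:,1]-.343)<.03)&(P[:,2]>.028); b=P[m]
print(m.sum(),cv2.minEnclosingCircle(b[:,:2].astype(np.float32)),b[:,2].max())
cv2.imwrite("pics/s4.png",cv2.resize(im[100:300,130:460],None,fx=2.4,fy=2.4)[:,:,::-1])
E
```

```text
280 ((0.5694486498832703, 0.342642605304718), 0.017439840361475945) 0.09090173369590299
```

View pics/s4.png

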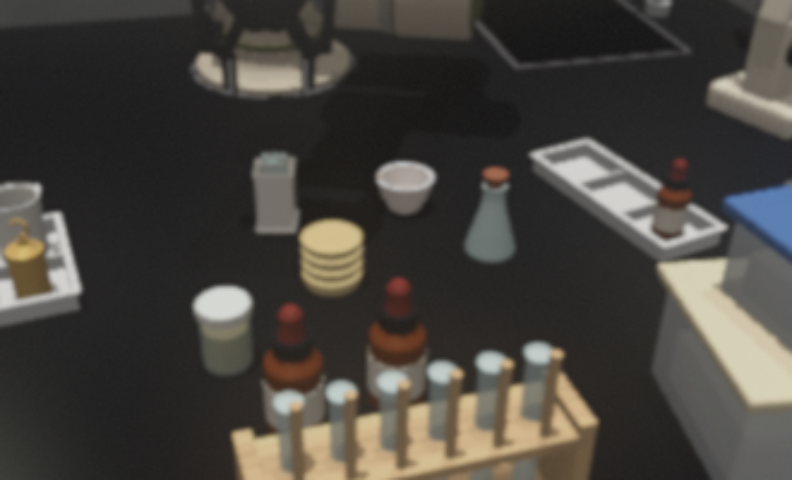

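The dropper stands in tray_three's far compartment (672,205). The open fingers hover above the slide jar (275,190). Descending.

Emit:
servo_tool(steps=[{"tx": 0,"ty": 0,"tz": -3,"yaw": 0,"claw": 6.5},{"tx": 0,"ty": 0,"tz": -3,"yaw": 0,"claw": 6.5},{"tx": 0,"ty": 0,"tz": -3,"yaw": 0,"claw": 6.5},{"tx": 0,"ty": 0,"tz": -1.9,"yaw": 0,"claw": 6.5},{"tx": 0,"ty": 0,"tz": -1,"yaw": 0,"claw": 6.5},{"tx": 0,"ty": 0,"tz": -0.4,"yaw": 0,"claw": 6.5},{"tx": 0,"ty": 0,"tz": 0,"yaw": 0,"claw": 6},{"tx": 0,"ty": 0,"tz": 0,"yaw": 0,"claw": 5.4},{"tx": 0,"ty": 0,"tz": 0,"yaw": 0,"claw": 4.8},{"tx": 0,"ty": 0,"tz": 0,"yaw": 0,"claw": 4.4},{"tx": 0,"ty": 0,"tz": 0,"yaw": 0,"claw": 4},{"tx": 0,"ty": 0,"tz": 0,"yaw": 0,"claw": 3.7},{"tx": 0,"ty": 0,"tz": 0,"yaw": 0,"claw": 2.5},{"tx": 0,"ty": 0,"tz": 0,"yaw": 0,"claw": 2.5},{"tx": 0,"ty": 0,"tz": 0,"yaw": 0,"claw": 2.5}])

```text
time_s: 24.95
position: [0.4533, -0.0575, 0.0437]
tool_rot: [[-0.978, 0.207, 0.001], [0.207, 0.978, -0.0], [-0.001, -0.0, -1.0]]
ft_force: [-0.9, 1.1, 6.7]
grip_width: 0.0377
gripper_force: 30.7
```

Emit:
servo_tool(steps=[{"tx": 0,"ty": 0,"tz": 1,"yaw": 0,"claw": 2.5},{"tx": 0,"ty": 0,"tz": 3,"yaw": 0,"claw": 2.5},{"tx": 0,"ty": 0,"tz": 4,"yaw": 0,"claw": 2.5},{"tx": 0,"ty": 0,"tz": 3,"yaw": 0,"claw": 2.5},{"tx": 0,"ty": 0,"tz": 1,"yaw": 0,"claw": 2.5},{"tx": 0.4,"ty": 2.1,"tz": 0,"yaw": 0,"claw": 2.5},{"tx": 0.4,"ty": 3.5,"tz": 0,"yaw": 3,"claw": 2.5},{"tx": 0.4,"ty": 3.5,"tz": 0,"yaw": 3,"claw": 2.5},{"tx": 0.4,"ty": 3.5,"tz": 0,"yaw": 3,"claw": 2.5},{"tx": 0.4,"ty": 3.5,"tz": 0,"yaw": 3,"claw": 2.5},{"tx": 0.4,"ty": 3.5,"tz": 0,"yaw": 3,"claw": 2.5},{"tx": 0.4,"ty": 3.5,"tz": 0,"yaw": 3,"claw": 2.5},{"tx": 0.4,"ty": 3.5,"tz": 0,"yaw": 3,"claw": 2.5},{"tx": 0.4,"ty": 3.5,"tz": 0,"yaw": 3,"claw": 2.5},{"tx": 0.4,"ty": 3.5,"tz": 0,"yaw": 3,"claw": 2.5},{"tx": 0.2,"ty": 2.5,"tz": 0,"yaw": 0,"claw": 2.5},{"tx": 0,"ty": 2,"tz": 0,"yaw": 0,"claw": 2.5},{"tx": 0,"ty": 0,"tz": 0,"yaw": 0,"claw": 2.5},{"tx": 0,"ty": 0,"tz": 0,"yaw": 0,"claw": 2.5}])

```text
time_s: 26.85
position: [0.4947, 0.3233, 0.1625]
tool_rot: [[-0.966, -0.26, -0.002], [-0.26, 0.966, -0.001], [0.002, -0.0, -1.0]]
ft_force: [0.1, -0.3, -0.7]
grip_width: 0.0378
gripper_force: 30.6
```

Emit:
servo_tool(steps=[{"tx": 0,"ty": 0,"tz": -3,"yaw": 0,"claw": 2.5},{"tx": 0,"ty": 0,"tz": -3,"yaw": 0,"claw": 2.5},{"tx": 0,"ty": 0,"tz": -1,"yaw": 0,"claw": 2.5},{"tx": 0,"ty": 0,"tz": 0,"yaw": 0,"claw": 2.5}])

```text
time_s: 27.25
position: [0.4948, 0.3226, 0.0923]
tool_rot: [[-0.966, -0.258, -0.003], [-0.258, 0.966, -0.001], [0.003, -0.0, -1.0]]
ft_force: [-0.4, -0.5, -0.5]
grip_width: 0.0375
gripper_force: 30.5
```

```bash
python3 - <<'E'
from h import *
im,d=env.get_image("scene")
cv2.imwrite("pics/s5.png",cv2.resize(im[80:280,230:560],None,fx=2.4,fy=2.4)[:,:,::-1])
E
```

```text
(no output)
```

View pics/s5.png

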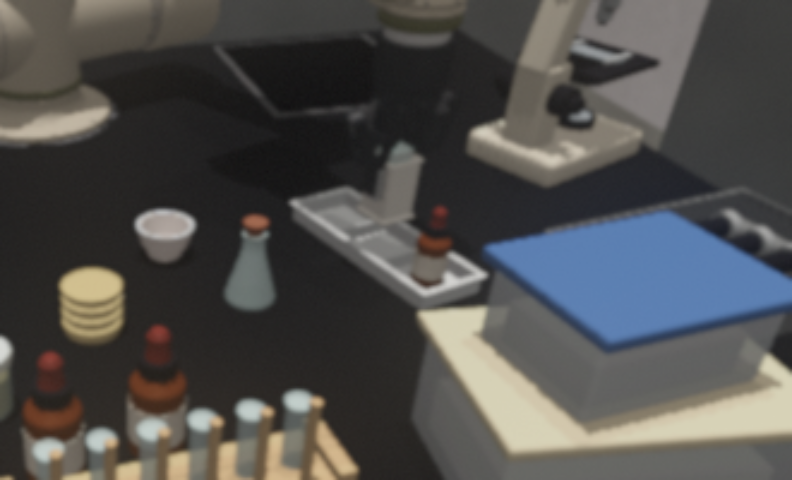

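The jar is held upright at (400,190), in line with the middle compartment. Lowering.

Emit:
servo_tool(steps=[{"tx": 0.1,"ty": 0.1,"tz": -2,"yaw": 0,"claw": 2.5},{"tx": 0,"ty": 0,"tz": -1.2,"yaw": 0,"claw": 2.5},{"tx": 0,"ty": 0,"tz": -0.7,"yaw": 0,"claw": 2.5},{"tx": 0,"ty": 0,"tz": -0.2,"yaw": 0,"claw": 2.5},{"tx": 0,"ty": 0,"tz": -0.1,"yaw": 0,"claw": 2.5},{"tx": 0,"ty": 0,"tz": -0.1,"yaw": 0,"claw": 2.5},{"tx": 0,"ty": 0,"tz": -0.1,"yaw": 0,"claw": 2.5},{"tx": 0,"ty": 0,"tz": 0,"yaw": 0,"claw": 2.5}])

```text
time_s: 28.1
position: [0.4962, 0.3246, 0.0495]
tool_rot: [[-0.966, -0.259, 0.0], [-0.259, 0.966, 0.0], [-0.0, 0.0, -1.0]]
ft_force: [0.3, -0.4, -1.5]
grip_width: 0.0372
gripper_force: 30.6
```

Emit:
servo_tool(steps=[{"tx": 0,"ty": 0,"tz": -0.1,"yaw": 0,"claw": 2.5},{"tx": 0,"ty": 0,"tz": -0.1,"yaw": 0,"claw": 2.5},{"tx": 0,"ty": 0,"tz": -0.1,"yaw": 0,"claw": 2.5},{"tx": 0,"ty": 0,"tz": 0,"yaw": 0,"claw": 2.5}])

```text
time_s: 28.5
position: [0.4962, 0.3246, 0.0467]
tool_rot: [[-0.966, -0.259, 0.0], [-0.259, 0.966, 0.0], [-0.0, -0.0, -1.0]]
ft_force: [-1.5, -1.9, 4.5]
grip_width: 0.0376
gripper_force: 31.0
```

Emit:
servo_tool(steps=[{"tx": 0,"ty": 0,"tz": 0,"yaw": 0,"claw": 4},{"tx": 0,"ty": 0,"tz": 0,"yaw": 0,"claw": 4.6},{"tx": 0,"ty": 0,"tz": 0,"yaw": 0,"claw": 5.4},{"tx": 0,"ty": 0,"tz": 0,"yaw": 0,"claw": 6.2},{"tx": 0,"ty": 0,"tz": 0,"yaw": 0,"claw": 6.2},{"tx": 0,"ty": 0,"tz": 2,"yaw": 0,"claw": 6.5},{"tx": 0,"ty": 0,"tz": 4,"yaw": 0,"claw": 6.5},{"tx": 0,"ty": 0,"tz": 4,"yaw": 0,"claw": 6.5},{"tx": 0,"ty": 0,"tz": 4,"yaw": 0,"claw": 7},{"tx": 0,"ty": 0,"tz": 4,"yaw": 0,"claw": 7},{"tx": 1.4,"ty": -3.6,"tz": 0,"yaw": 0,"claw": 7},{"tx": 1.4,"ty": -3.6,"tz": 0,"yaw": 0,"claw": 7},{"tx": 1.4,"ty": -3.6,"tz": 0,"yaw": 0,"claw": 7},{"tx": 1.4,"ty": -3.6,"tz": 0,"yaw": 0,"claw": 7},{"tx": 1.4,"ty": -3.6,"tz": 0,"yaw": 0,"claw": 7},{"tx": 1.4,"ty": -3.6,"tz": 0,"yaw": 0,"claw": 7},{"tx": 1.4,"ty": -3.6,"tz": 0,"yaw": 0,"claw": 7},{"tx": 1.4,"ty": -3.6,"tz": 0,"yaw": 0,"claw": 7},{"tx": 1.4,"ty": -3.6,"tz": 0,"yaw": 0,"claw": 7},{"tx": 1.4,"ty": -3.6,"tz": 0,"yaw": 0,"claw": 7}], newtons=25)

```text
time_s: 30.5
position: [0.6365, -0.037, 0.2263]
tool_rot: [[-0.966, -0.259, -0.0], [-0.259, 0.966, 0.0], [0.0, 0.0, -1.0]]
ft_force: [0.1, 0.2, 0.7]
grip_width: 0.0697
gripper_force: 0.0
```

Emit:
servo_tool(steps=[{"tx": 1.4,"ty": -3.6,"tz": 0,"yaw": 0,"claw": 7},{"tx": 1.4,"ty": -3.4,"tz": 0,"yaw": 0,"claw": 7},{"tx": 1.2,"ty": -2.6,"tz": 0,"yaw": 0,"claw": 7},{"tx": 0,"ty": 0,"tz": -1,"yaw": 0,"claw": 7},{"tx": 0,"ty": 0,"tz": -3,"yaw": 0,"claw": 7},{"tx": 0,"ty": 0,"tz": -2,"yaw": 0,"claw": 7},{"tx": 0,"ty": 0,"tz": 0,"yaw": 0,"claw": 7},{"tx": 0,"ty": 0,"tz": 0,"yaw": 0,"claw": 7}])

```text
time_s: 31.3
position: [0.6762, -0.1308, 0.1668]
tool_rot: [[-0.966, -0.26, 0.0], [-0.26, 0.966, 0.0], [-0.0, 0.0, -1.0]]
ft_force: [-0.0, -0.3, 0.4]
grip_width: 0.0701
gripper_force: 0.0
```

```bash
python3 - <<'E'
from h import *
im,d=env.get_image("scene"); P=cloud("scene",d).reshape(-1,3)
for n,x,y in(("jar",.496,.324),("dropper",.566,.343),("pot",.676,-.131)):
    m=(np.hypot(P[:,0]-x,P[:,1]-y)<.036)&(P[:,2]>.028)&(P[:,2]<.095); b=P[m]
    print(n,m.sum(),cv2.minEnclosingCircle(b[:,:2].astype(np.float32)),b[:,2].max())
E
```

```text
jar 463 ((0.4990871548652649, 0.32341501116752625), 0.029258036985993385) 0.08454127893722868
dropper 281 ((0.5696411728858948, 0.34287694096565247), 0.01787627674639225) 0.09130955632694371
pot 529 ((0.677700936794281, -0.13199463486671448), 0.024906080216169357) 0.0668253491717094
```

Emit:
servo_tool(steps=[{"tx": 0,"ty": 0,"tz": -3,"yaw": 0,"claw": 7},{"tx": 0,"ty": 0,"tz": -3,"yaw": 0,"claw": 7},{"tx": 0,"ty": 0,"tz": -2.5,"yaw": 0,"claw": 7},{"tx": 0,"ty": 0,"tz": -1.5,"yaw": 0,"claw": 7},{"tx": 0,"ty": 0,"tz": -0.7,"yaw": 0,"claw": 7},{"tx": 0,"ty": 0,"tz": -0.4,"yaw": 0,"claw": 7},{"tx": 0,"ty": 0,"tz": 0,"yaw": 0,"claw": 6.4},{"tx": 0,"ty": 0,"tz": 0,"yaw": 0,"claw": 5.8},{"tx": 0,"ty": 0,"tz": 0,"yaw": 0,"claw": 5.3},{"tx": 0,"ty": 0,"tz": 0,"yaw": 0,"claw": 4.9},{"tx": 0,"ty": 0,"tz": 0,"yaw": 0,"claw": 4.6},{"tx": 0,"ty": 0,"tz": 0,"yaw": 0,"claw": 3.5},{"tx": 0,"ty": 0,"tz": 0,"yaw": 0,"claw": 3.5},{"tx": 0,"ty": 0,"tz": 0,"yaw": 0,"claw": 3.5}], newtons=30)

```text
time_s: 32.75
position: [0.6764, -0.1315, 0.056]
tool_rot: [[-0.966, -0.259, 0.001], [-0.259, 0.966, -0.0], [-0.001, -0.001, -1.0]]
ft_force: [-0.2, 0.2, 5.2]
grip_width: 0.0457
gripper_force: 30.2
```

Emit:
servo_tool(steps=[{"tx": 0,"ty": 0,"tz": 1,"yaw": 0,"claw": 3.5},{"tx": 0,"ty": 0,"tz": 2,"yaw": 0,"claw": 3.5},{"tx": 0,"ty": 0,"tz": 3,"yaw": 0,"claw": 3.5},{"tx": 0,"ty": 0,"tz": 3,"yaw": 0,"claw": 3.5},{"tx": 0,"ty": 0,"tz": 3,"yaw": 0,"claw": 3.5},{"tx": 0,"ty": 0,"tz": 1,"yaw": 0,"claw": 3.5},{"tx": 0,"ty": 0,"tz": 0,"yaw": 0,"claw": 3.5}])

```text
time_s: 33.45
position: [0.6764, -0.1315, 0.1865]
tool_rot: [[-0.966, -0.259, 0.002], [-0.259, 0.966, -0.001], [-0.002, -0.001, -1.0]]
ft_force: [-0.9, -1.0, -0.1]
grip_width: 0.046
gripper_force: 30.9
```

Emit:
servo_tool(steps=[{"tx": -1.1,"ty": 2,"tz": 0,"yaw": 0,"claw": 3.5},{"tx": -1.8,"ty": 3.1,"tz": 0,"yaw": 0,"claw": 3.5},{"tx": -1.8,"ty": 3.1,"tz": 0,"yaw": 0,"claw": 3.5},{"tx": -1.8,"ty": 3.1,"tz": 0,"yaw": 0,"claw": 3.5},{"tx": -1.8,"ty": 3.1,"tz": 0,"yaw": 0,"claw": 3.5},{"tx": -1.8,"ty": 3.1,"tz": 0,"yaw": 0,"claw": 3.5},{"tx": -1.8,"ty": 3.1,"tz": 0,"yaw": 0,"claw": 3.5},{"tx": -1.8,"ty": 3.1,"tz": 0,"yaw": 0,"claw": 3.5},{"tx": -1.8,"ty": 3.1,"tz": 0,"yaw": 0,"claw": 3.5},{"tx": -1.8,"ty": 3.1,"tz": 0,"yaw": 0,"claw": 3.5},{"tx": -1.8,"ty": 3.1,"tz": 0,"yaw": 0,"claw": 3.5},{"tx": -1.8,"ty": 3.1,"tz": 0,"yaw": 0,"claw": 3.5},{"tx": -1.8,"ty": 3.1,"tz": 0,"yaw": 0,"claw": 3.5},{"tx": -1.8,"ty": 3.1,"tz": 0,"yaw": 0,"claw": 3.5},{"tx": -0.6,"ty": 1.4,"tz": 0,"yaw": 0,"claw": 3.5},{"tx": 0,"ty": 0,"tz": 0,"yaw": 0,"claw": 3.5},{"tx": 0,"ty": 0,"tz": -2,"yaw": 0,"claw": 3.5},{"tx": 0,"ty": 0,"tz": -3,"yaw": 0,"claw": 3.5},{"tx": 0,"ty": 0,"tz": -2,"yaw": 0,"claw": 3.5},{"tx": 0,"ty": 0,"tz": 0,"yaw": 0,"claw": 3.5}])

```text
time_s: 35.45
position: [0.4245, 0.3039, 0.1124]
tool_rot: [[-0.966, -0.258, -0.006], [-0.258, 0.966, -0.003], [0.006, -0.001, -1.0]]
ft_force: [0.2, 0.7, -0.5]
grip_width: 0.046
gripper_force: 31.1
```

```bash
python3 - <<'E'
from h import *
im,d=env.get_image("scene")
cv2.imwrite("pics/s6.png",cv2.resize(im[80:280,230:560],None,fx=2.4,fy=2.4)[:,:,::-1])
E
```

```text
(no output)
```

View pics/s6.png

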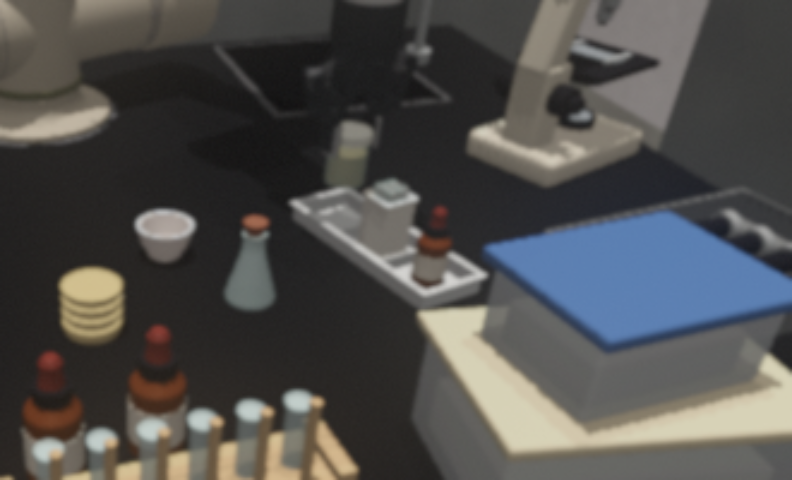

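The pot is held upright at (348,155), above the near compartment. The jar (390,215) and dropper (432,245) stand well. Lowering.

Emit:
servo_tool(steps=[{"tx": 0,"ty": 0,"tz": -2,"yaw": 0,"claw": 3.5},{"tx": 0,"ty": 0,"tz": -1.8,"yaw": 0,"claw": 3.5},{"tx": 0,"ty": 0,"tz": -1,"yaw": 0,"claw": 3.5},{"tx": 0,"ty": 0,"tz": -0.4,"yaw": 0,"claw": 3.5},{"tx": 0,"ty": 0,"tz": -0.1,"yaw": 0,"claw": 3.5},{"tx": 0,"ty": 0,"tz": 0,"yaw": 0,"claw": 3.5}])

```text
time_s: 36.1
position: [0.4256, 0.3057, 0.063]
tool_rot: [[-0.966, -0.259, 0.001], [-0.259, 0.966, 0.0], [-0.001, 0.0, -1.0]]
ft_force: [-0.6, -0.9, -0.5]
grip_width: 0.0459
gripper_force: 31.1
```

Emit:
servo_tool(steps=[{"tx": 0,"ty": 0,"tz": -0.1,"yaw": 0,"claw": 3.5},{"tx": 0,"ty": 0,"tz": -0.1,"yaw": 0,"claw": 3.5},{"tx": 0,"ty": 0,"tz": -0.1,"yaw": 0,"claw": 3.5},{"tx": 0,"ty": 0,"tz": -0.1,"yaw": 0,"claw": 3.5},{"tx": 0,"ty": 0,"tz": 0,"yaw": 0,"claw": 3.5}])

```text
time_s: 36.6
position: [0.4254, 0.3057, 0.059]
tool_rot: [[-0.966, -0.259, 0.001], [-0.259, 0.966, 0.0], [-0.001, 0.0, -1.0]]
ft_force: [-1.3, -1.3, 6.3]
grip_width: 0.0461
gripper_force: 31.6
```

Emit:
servo_tool(steps=[{"tx": 0,"ty": 0,"tz": 0,"yaw": 0,"claw": 4.9},{"tx": 0,"ty": 0,"tz": 0,"yaw": 0,"claw": 5.4},{"tx": 0,"ty": 0,"tz": 0,"yaw": 0,"claw": 6},{"tx": 0,"ty": 0,"tz": 0,"yaw": 0,"claw": 6.8},{"tx": 0,"ty": 0,"tz": 0,"yaw": 0,"claw": 6.8},{"tx": 0,"ty": 0,"tz": 2,"yaw": 0,"claw": 6.8},{"tx": 0,"ty": 0,"tz": 4,"yaw": 0,"claw": 6.8},{"tx": 0,"ty": 0,"tz": 4,"yaw": 0,"claw": 6.8},{"tx": 0,"ty": 0,"tz": 4,"yaw": 0,"claw": 6.8},{"tx": 0,"ty": 0,"tz": 4,"yaw": 0,"claw": 6.8},{"tx": -3,"ty": 3,"tz": 0,"yaw": 0,"claw": 6.8},{"tx": -3,"ty": 3,"tz": 0,"yaw": 0,"claw": 6.8},{"tx": -3,"ty": 3,"tz": 0,"yaw": 0,"claw": 6.8},{"tx": -3,"ty": 3,"tz": 0,"yaw": 0,"claw": 6.8},{"tx": -3,"ty": 3,"tz": 0,"yaw": 0,"claw": 6.8},{"tx": -3,"ty": 3,"tz": 0,"yaw": 0,"claw": 6.8},{"tx": 0,"ty": 0,"tz": 0,"yaw": 0,"claw": 6.8},{"tx": 0,"ty": 0,"tz": 0,"yaw": 0,"claw": 6.8}])

```text
time_s: 38.4
position: [0.2445, 0.4859, 0.2381]
tool_rot: [[-0.965, -0.261, -0.0], [-0.261, 0.965, -0.0], [0.0, -0.0, -1.0]]
ft_force: [0.2, -0.6, -0.9]
grip_width: 0.068
gripper_force: 0.0
```

```bash
python3 - <<'E'
from h import *
for n in("top","scene"):
    im,d=env.get_image(n); cv2.imwrite("pics/%s_end.png"%n,im[:,:,::-1])
E
```

```text
(no output)
```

View pics/top_end.png

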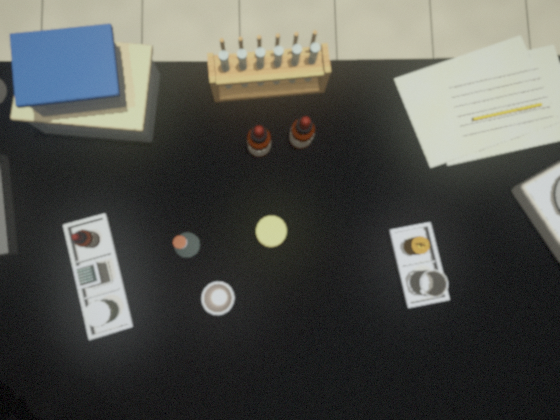

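View pics/scene_end.png

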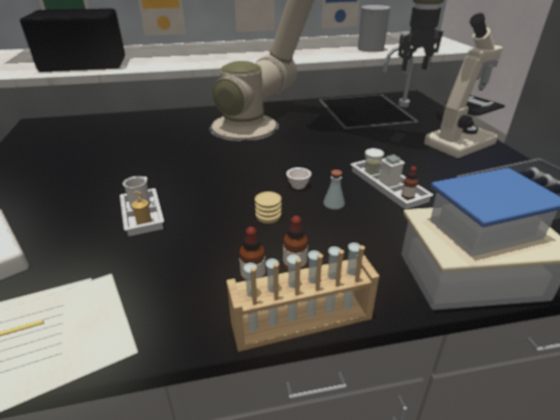

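In the top view all five stand in compartments of their own: beaker (427,283), mass (416,246), dropper (86,239), jar (94,274) and pot (101,312). The flask, Petri stack and mortar have not moved, and the arm is clear.

```bash
python3 -c "
from rig import env
print(env.close_job())"
```

```text
the job is handed in; nothing more can be done
None
```

Both kits are made up and handed in at about 38 s: beaker and brass mass in the two-compartment tray, and the small dropper bottle, slide jar and specimen pot in the three-compartment one, all upright, with the flask, Petri dishes and mortar left where they were.

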